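Couple the carver's hand rest onto its ball mount

ROBOT

A 6-joint arm with a two-finger parallel gripper is mounted at the origin on the work surface. World frame = base frame: x ahead of the robot, y to its left, z up, the work surface at z = 0. Lengths are in m, angles in rad, forces in N, time in s.
With the tool pointing down it reaches from about 0.325 to 0.85 m from the base axis. Payload 15.5 kg.
Tool frame: the origin (TCP) lies between the finger pads; the fingertips stand ctrl.nose_length ahead of it and the grasp point (between the pads) lies 8 mm behind it (ctrl.nose_length is the distance from the TCP to the fingertips, in m); z points along the fingers, y is the direction in which the jaws open and shut (so a half turn about z gives the same grasp; the last joint's range is limited). The gripper opens to 91 mm and grips with 3 to 60 N. Pads are 32 mm wide; open, the fingers measure 118 mm over their backs; the gripper's body (76 mm by 178 mm) begins 60 mm behind the grasp point.
Start: joints at [-1.274, 0.494, 1.345, -0, 1.302, -0.096], TCP at [0.239, -0.578, 0.225] pointing down, gripper open.
Joint ranges: [-2.91, 2.91], [-0.82, 2.16], [0.22, 2.67], [-1.22, 4.37], [0.12, 2.79], [-3.08, 3.08]. Speed limits (rad/s): [1.89, 1.89, 2.57, 3.01, 3.01, 3.01].

INTERFACE

Orientations are given as a rotation vector (axis times angle).
In Python, from workcell import sensors, optics, ctrl gives the robot as it stands.
- The arm moves only by the tool servo_tool, never from a script. Its arguments are lists of equal length, an entry for each row: "fingers": the closure, from -1 (fully open) to 1 (shut); "slide": the shift along the tool's x, y, z scaled (see below), a list of three; "yaw": the turn about the tool's z scaled (see below). In form: {"fingers": [fingers, ...], "slide": [[x, y, z], ...], "yaw": [yaw, ...]}. A call has 1 to 12 rows; each row is the pose to reach, as a shift and turn from the pose commanded when the call began, along the tool's axes at that moment, turning the shorter way round; what a row does not reach only later rows make up. The controller multiplies each number of a shift by 15 cm and each number of a turn by pi rad. A row lasts 1/12 s, in which the tool goes at most 41.7 mm and 7.16 degrees, less where a joint would pass 70% of its speed; a pose out of reach is approached as far as the arm can. A call with a number of a shift or a turn outside -1 to 1 is refused whole. A call with a gripper value outside its range is refused whole. The fingers move at their own pace and stop on an object; "grip_force" is the grip in N (left out, the last holds). Time passes only in rows, so rows that repeat a pose let the fingers close. It gives the time, the measured TCP pose, the force and the opening at its end, in the units of the state.
- sensors.state(): the state, without advancing time (a new reading comes with each control period).
- optics.get_image(name): name is "side" or "top"; returns a dict with "color" (420x560x3 uint8, blue, green, red), "fovy" (degrees; the focal length in pixels is half the picture's height over the tangent of half this angle, whatever the lens; pixels are square), "cx", "cy" (the principal point, pixels), "D" ([k1, k2, p1, p2, k3] as OpenCV has them; the pictures are not rectified), "xyz" and "rotation" of the camera in the world. Camera axes: x right, y down, z forward; pixel columns grow to the right and rows downward; lengths in m; the calibration is good to about 2 mm. A picture is of the moment at which its call begins. There is no depth.
- ctrl.job_done(): hands the job in, once; it reports no verdict.
The state is a dict: "clock": time; "qpos": joint angles; "joint_vel": joint speeds; "effort": joint torques, N m; "eef_pos": TCP position; "eef_rot": TCP orientation; "ft_force": force on the tool from outside, world axes, zero at the start; "moment": the same for the moment, N m; "opening": opening from 0.0 (shut) to 1.0 (fully open).
Only numpy, scipy, OpenCV 4.12 (cv2) and the standard library are available. Lean on these libraries where they do the work, as an engineer would, in place of code of your own. Each camera call takes 0.05 s, during which the arm holds its last target. There are 200 camera calls.

TASK

Set up the hand rest over the stone: raise the red lock handle of the hand rest where it stands, then carry the rest over and lower it gently, without a bang, so that its coupler sits fully down on the steel ball and its foot stands in the green saddle, and then press the handle fully down to lock it. Leave everything else on the bench where it is.

Things in the scene. Friction and masses are not known exactly. Their poses are not given: they have to be found in the camera images.
- rest: loose carver's hand rest, 200 mm long, 0.55-0.85 kg. Origin under its middle at its underside; x from blue coupler to dark foot, z up. Coupler x -100 to -25 mm, 58 wide, 56 high, open below. Foot x 73 to 99, 24 wide. Aluminium bar x 7 to 99, 24 wide (y), 26 to 44 mm above the underside. Centre of mass near x = 10
- socket (a point): where the ball's centre lies in the coupler when it is fully down (roof resting on the ball): x = -70 mm, 30 mm above the rest's underside; frame as the rest's. The cavity is 44 mm wide for the 40 mm ball
- bar_grip (a point): middle of the free part of the bar, x = 35 mm, 35 mm above the underside: carry the rest by this while the handle is up (when down, the handle lies over it); frame as the rest's
- foot (a point): middle of the foot's underside, x = 85 mm; frame as the rest's
- lock_handle (a joint): angle of the lock handle, rad: 0 = fully down along the bar (locked), 1.6 = upright at its stop (open). It stays where left (friction 0.16 N m, about 1.7 N at the crossbar). A catch on it swings under the ball as it goes down; below about 0.4 the catch is in the ball's way
- hinge (a point): hinge of the handle on the coupler, x = -34 mm, 44 mm above the rest's underside; the axis runs along the rest's y. Frame turns with the handle
- handle_grip (a point): centre of the red crossbar at the handle's end, a sleeve 20 mm thick, 40 mm long along the rest's y, that turns freely on its pin: its ends stand out past the bar below, so it can be pinched end to end from above. Handle down: 94 mm along x and 24 above the hinge; at 1.57 rad: 24 mm behind (-x) and 94 above the hinge. Frame turns with the handle
- mount: fixed mount: steel plate 250 x 100 x 8 mm with the ball post at x = -70 mm, a green saddle at x = 85 and between them the grey stone relief, 140 wide (y), top 42 mm (carving 48) above the bench. Origin on the bench under its middle, x from ball to saddle, z up. The mounted rest has the mount's x and y, its underside 55 mm above the bench
- ball (a point): centre of the steel ball, 40 mm across, 85 mm above the bench, on a 16 mm neck
- saddle (a point): middle of the saddle's flat floor, 55 mm above the bench, 40 mm long (x), 36 wide between side lips 16 mm high; the rest's foot stands here when mounted
- chisel: flared steel stone chisel 165 mm long, lying beside the hand rest; leave alone. Origin under its middle
- rasp: flat steel rasp with wooden grip, 150 mm long, lying on the other side of the hand rest; leave alone. Origin under its middle
- mallet: round wooden carver's mallet 165 mm tall, 82 mm across, standing on its head between the hand rest and the mount; leave alone. Origin under its middle
- cup: lidded paper coffee cup 109 mm tall, 76 mm across, standing behind the mallet; leave alone. Origin under its middle
- tape: roll of masking tape 90 mm across, 24 mm high, lying beside the mount; leave alone. Origin under its middle
- offcut: grey stone offcut 70 x 50 mm and 80 mm tall, on the other side of the mount; leave alone. Origin under its middle
- brush: flat dust brush 145 mm long, lying in front of the mallet; leave alone. Origin under its middle
Things that resemble listed ones, but are neither listed nor needed, are in the scene too. There is more than one size of the rest; the job needs the smaller.

How it is judged:
On the way, in this order (a step that is already met when the one before it is completed fails the run):
1. the lock handle is raised (over 1.1 rad) while the rest still stands on the bench, off the mount (value of joint lock_handle above 1.1 rad and height (world z) of rest below 0.015 m and distance between socket and ball above 0.1 m), for 0.1 s.
2. the coupler sits fully on the ball and the foot in the saddle with the handle still up (over 0.5 rad) (distance between socket and ball below 0.006 m and horizontal distance between foot and saddle below 0.012 m and z of foot in the frame of saddle between -0.005 and 0.005 m and value of joint lock_handle above 0.5 rad), for 0.2 s.
At the end, for the whole second after the job is handed in: The socket point is within 6 mm of the ball's centre, the foot within 12 mm (level) and 5 mm (height) of the middle of the saddle's floor, the rest upright within 0.08 rad and still, and the lock handle below 0.12 rad (distance between socket and ball below 0.006 m and horizontal distance between foot and saddle below 0.012 m and z of foot in the frame of saddle between -0.005 and 0.005 m and value of joint lock_handle below 0.12 rad and angle between rest's own z axis and vertical below 0.08 rad and linear speed of rest below 0.02 m/s); the robot touches nothing.
It fails at once if the rest is dropped or thrown onto the ball (over 0.4 m/s within 40 mm of its seat) (distance between socket and ball below 0.04 m and linear speed of rest above 0.4 m/s).
It fails at once if the rest is rammed on the mount (over 80 N) (contact force between rest and mount above 80 N).
It fails at once if a bystander (chisel, rasp, mallet, cup, tape, offcut or brush) is pushed more than 30 mm from its place (distance of any of chisel, rasp, mallet, cup, tape, offcut, brush from where it was at the start of the episode above 0.03 m).
It also fails if it takes over 72 s, if anything falls off the work surface, if the arm or the gripper's body presses on something with over 40 N, if the wrist force passes 120 N, or if a joint passes its speed limit or range.

## Working session

There is one attempt and no reset: what is moved stays moved. The work goes in short steps, Python scripts to look and compute and a tool call to move; the robot and the scene stay as the last step left them, time stands still between calls to the robot, and variables do not carry over. Pictures are saved under pics/ and viewed, about 8 in all and at most 12, crops included, and the job is handed in when it is done.

Besides the shell and the picture viewer there is one more tool, called after "Request:" as name(argument=value, ...), one argument or row to a line, values as JSON. servo_tool: Moves the arm, as the interface text tells. Its arguments: {"type":"object","properties":{"fingers":{"type":"array"},"slide":{"type":"array"},"yaw":{"type":"array"},"grip_force":{"type":"number"}},"required":["fingers","slide","yaw"]}

```bash
mkdir -p pics; ls
python3 - <<'E'
from workcell import sensors, optics, ctrl
import cv2,numpy as np
print(sensors.state(), ctrl.nose_length)
for n in ["top","side"]:
    d=optics.get_image(n); cv2.imwrite(f"pics/{n}0.png",d["color"])
    print(n,{k:v for k,v in d.items() if k!="color"})
E
```

```text
pics
{'clock': 0.0, 'qpos': array([-1.27448372e+00,  4.94209066e-01,  1.34614365e+00,  7.70890732e-06,
        1.30249608e+00, -9.54974131e-02]), 'joint_vel': array([ 0.00081871, -0.0002675 , -0.0011982 , -0.00047894,  0.0006968 ,
       -0.00023236]), 'effort': array([ 1.93501211e-03, -8.78807974e+01, -3.81860840e+01,  7.07076536e-02,
        5.32904186e-02, -4.67016548e-05]), 'eef_pos': array([ 0.23856084, -0.57727514,  0.22431792]), 'eef_rot': array([-3.08027396e+00, -6.11277981e-01,  1.86097132e-04]), 'ft_force': array([ 0.33380413, -0.1185377 , -0.22390374]), 'moment': array([-0.02947   ,  0.01548395,  0.0332914 ]), 'opening': 0.9982454285126376} 0.011
top {'fovy': 51.92467221823176, 'cx': 276.2086335609451, 'cy': 197.53625740010324, 'D': array([-0.11050869,  0.        ,  0.        ,  0.        ,  0.        ]), 'xyz': array([ 0.39987425, -0.00539143,  1.02287765]), 'rotation': array([-2.17193007,  2.20337347, -0.06531774])}
side {'fovy': 54.03117654580268, 'cx': 291.1084914435685, 'cy': 216.2918104379538, 'D': array([0.03845806, 0.        , 0.        , 0.        , 0.        ]), 'xyz': array([0.09524515, 0.77516979, 0.56675292]), 'rotation': array([-0.52914448,  2.48029264, -1.42150339])}
```

View pics/top0.png

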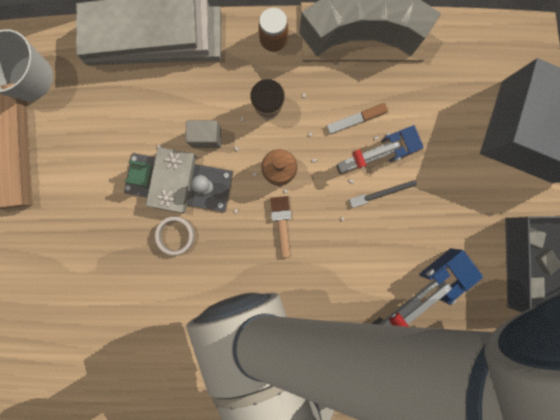

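View pics/side0.png

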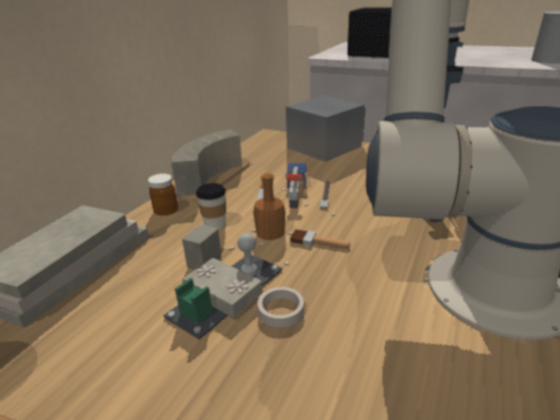

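```bash
cat > h.py <<'E'
import cv2,numpy as np
from scipy.spatial.transform import Rotation as R
from workcell import sensors, optics, ctrl
def K(d):
    f=d["color"].shape[0]/2/np.tan(np.radians(d["fovy"])/2)
    return np.array([[f,0,d["cx"]],[0,f,d["cy"]],[0,0,1]])
def rays(d,px):
    u=cv2.undistortPoints(np.float64(px).reshape(-1,1,2),K(d),d["D"]).reshape(-1,2)
    return np.c_[u,np.ones(len(u))]@R.from_rotvec(d["rotation"]).as_matrix().T
def plane(d,px,z):
    r=rays(d,px); return d["xyz"]+r*((z-d["xyz"][2])/r[:,2])[:,None]
def tri(d1,p1,d2,p2):
    a,b=rays(d1,[p1])[0],rays(d2,[p2])[0]
    s=np.linalg.lstsq(np.c_[a,-b],d2["xyz"]-d1["xyz"],rcond=None)[0]
    A,B=d1["xyz"]+s[0]*a,d2["xyz"]+s[1]*b
    return (A+B)/2,np.linalg.norm(A-B)
def proj(d,P):
    r=R.from_rotvec(d["rotation"]).as_matrix().T
    return cv2.projectPoints(np.float64(P).reshape(-1,1,3),r,-r@d["xyz"],K(d),d["D"])[0].reshape(-1,2)
E
python3 - <<'E'
from h import *
d=optics.get_image("top"); s=optics.get_image("side")
c=d["color"]
A=cv2.resize(c[90:215,310:440],None,fx=5,fy=5,interpolation=cv2.INTER_CUBIC)[:, :]
cv2.imwrite("pics/rest.png",A[:600])
B=cv2.resize(c[135:225,110:245],None,fx=5.9,fy=5.9,interpolation=cv2.INTER_CUBIC); cv2.imwrite("pics/mount.png",B)
C=cv2.resize(s["color"][155:345,155:345],None,fx=3.15,fy=3.15,interpolation=cv2.INTER_CUBIC); cv2.imwrite("pics/sidecrop.png",C)
for n,im in (("top",d),("side",s)):
    hsv=cv2.cvtColor(im["color"],cv2.COLOR_BGR2HSV)
    for name,lo,hi in (("blue",(105,120,40),(125,255,255)),("red",(0,200,120),(6,255,255)),("red2",(174,180,100),(180,255,255)),("green",(60,80,30),(85,255,255))):
        N,L,st,ce=cv2.connectedComponentsWithStats(cv2.inRange(hsv,lo,hi))
        for i in range(1,N):
            if st[i,4]>15: 
                cnt=np.argwhere(L==i)[:,::-1].astype(np.float32)
                print(n,name,st[i],ce[i].round(1),cv2.minAreaRect(cnt))
E
```

```text
top blue [434 251  48  52 981] [459.1 274.1] ((454.8000183105469, 276.1000061035156), (34.6437873840332, 42.88813400268555), 52.12501525878906)
side green [ 176  279   36   44 1014] [193.5 301.6] ((193.64724731445312, 300.5743103027344), (43.72572326660156, 31.31359100341797), 78.11134338378906)
```

View pics/rest.png

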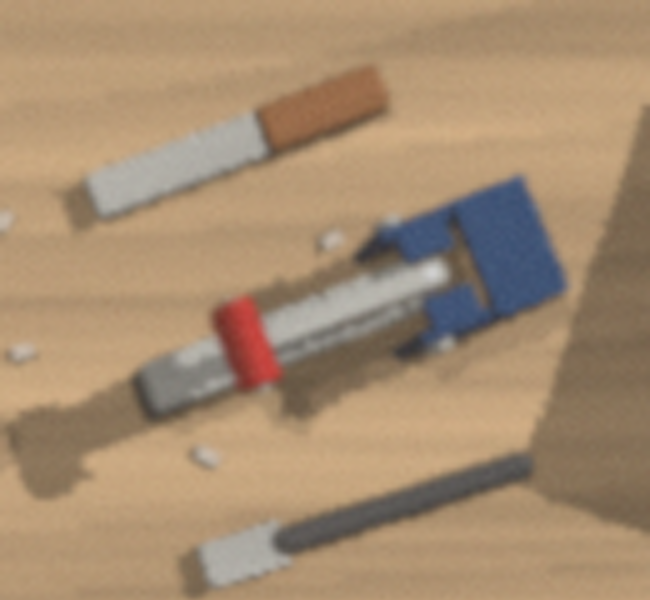

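View pics/mount.png

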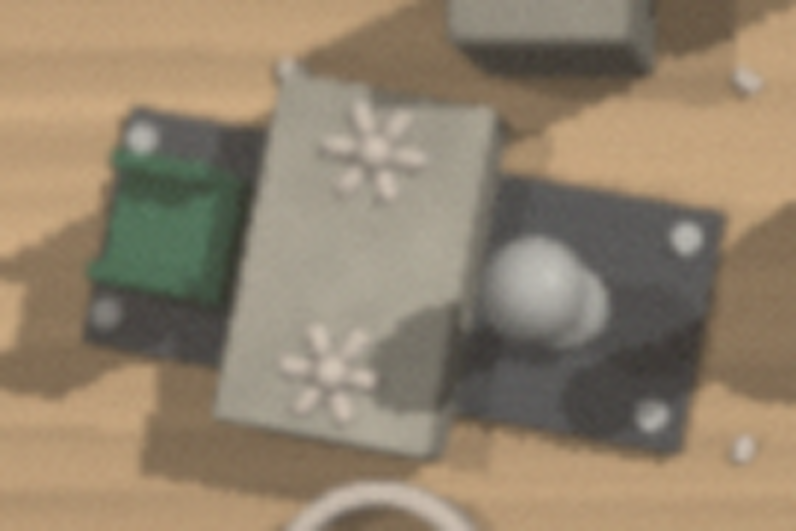

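View pics/sidecrop.png

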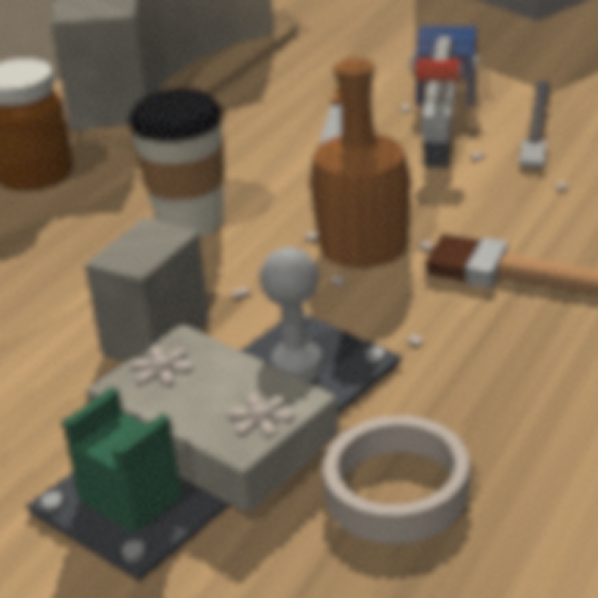

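Run:
```python
from h import *
d=optics.get_image("top"); s=optics.get_image("side")
def cp(p,f,o): return (np.float64(p)+.5)/f-.5+np.array(o)
r=lambda p:cp(p,5,(310,90)); m=lambda p:cp(p,5.9,(110,135)); q=lambda p:cp(p,3.15,(155,155))
red=plane(d,r([[247,344]]),.070)[0]
bk=plane(d,r([[523,177],[567,287],[455,213],[500,315]]),.056); be=plane(d,r([[143,382],[160,418]]),.044)
print("red",red,"sz",r([[247,344]]));print("coupler",bk.round(4),np.linalg.norm(bk[0]-bk[1]));print("barend",be.round(4))
b=bk[:2].mean(0);e=be.mean(0)
for n,v in (("back-red",red-b),("back-barend",e-b),("back normal",[ (bk[1]-bk[0])[1],-(bk[1]-bk[0])[0],0])):
    print(n,np.hypot(v[0],v[1]),np.degrees(np.arctan2(v[1],v[0])))
print("tri red",tri(d,r([247,344]),s,q([439,69])))
pc=plane(d,m([[135,105],[725,213],[685,455],[85,343]]),.008)
print("plate",pc.round(4),"ctr",pc.mean(0))
xm=(pc[0]+pc[3])/2-(pc[1]+pc[2])/2; print("mount len,ang",np.hypot(*xm[:2]),np.degrees(np.arctan2(xm[1],xm[0])))
ball=plane(d,m([[537,287]]),.085)[0];print("ball",ball,"tri",tri(d,m([537,287]),s,q([290,277])))
a=np.arctan2(xm[1],xm[0]);x=np.array([np.cos(a),np.sin(a),0]);c=pc.mean(0);c[2]=0
P=[c-.07*x+[0,0,.085],c+.085*x+[0,0,.055]]
print("pred ball,saddle",np.round(P,4),proj(d,P),m([[537,287]]))
# ball circle refinement by brightness in top
```

```text
red [ 0.54509766 -0.18895104  0.07      ] sz [[359.  158.4]]
coupler [[ 0.6237 -0.3226  0.056 ]
 [ 0.5723 -0.3409  0.056 ]
 [ 0.607  -0.2899  0.056 ]
 [ 0.5595 -0.3089  0.056 ]] 0.054603003532710116
barend [[ 0.532  -0.1455  0.044 ]
 [ 0.5154 -0.1529  0.044 ]]
back-red 0.15227259283565497 110.31867383594667
back-barend 0.19709625325420824 112.13866009457432
back normal 0.054603003532710116 109.63225006939213
tri red (array([ 0.54331626, -0.18675744,  0.08146142]), np.float64(7.476146410121588e-05))
plate [[0.5781 0.3425 0.008 ]
 [0.5293 0.1004 0.008 ]
 [0.4323 0.1172 0.008 ]
 [0.4809 0.3622 0.008 ]] ctr [0.50513764 0.23058835 0.008     ]
mount len,ang 0.24836176474870764 78.69753403979495
ball [0.49298584 0.16270504 0.085     ] tri (array([0.4931708 , 0.16265494, 0.08616009]), np.float64(0.0006685870535799735))
pred ball,saddle [[0.4914 0.1619 0.085 ]
 [0.5218 0.3139 0.055 ]] [[200.94668744 183.93504107]
 [137.48651386 173.03378352]] [[200.60169492 183.22881356]]
```

Two rests are in the scene: one at (380,152) and a larger one at (440,290). The one at (380,152) is smaller and lies between the rasp (357,118) and the chisel (383,193), so it is the one meant. The crop confirms it: blue coupler to the right, red crossbar at (359,158), foot at the left. The mount's ball is at (201,183) and its saddle at about (137,173).

I'll fly to above the crossbar.

Request:
servo_tool(
  fingers=[-1,-1,-1,-1,-1],
  slide=[
    [0.96,-0.54,0],
    [0.96,-0.54,0],
    [0.96,-0.54,0],
    [0.96,-0.54,0],
    [0.96,-0.54,0],
  ],
  yaw=[0,0,0,0,0],
)

```text
clock: 0.72
eef_pos: [0.344, -0.4425, 0.225]
eef_rot: [-3.078, -0.617, -0.002]
ft_force: [1.2, -0.1, 0.5]
opening: 1.001
```

Request:
servo_tool(
  fingers=[-1,-1,-1,-1,-1],
  slide=[
    [0.96,-0.54,0],
    [0.96,-0.54,0],
    [0.96,-0.54,0],
    [0.96,-0.54,0],
    [0.96,-0.54,0],
  ],
  yaw=[0,0,0,0,0],
)

```text
clock: 1.13
eef_pos: [0.4462, -0.3129, 0.225]
eef_rot: [-3.079, -0.618, -0.002]
ft_force: [-0.2, 0.1, 0.1]
opening: 1.0
```

Request:
servo_tool(
  fingers=[-1,-1,-1,-1,-1,-1,-1,-1,-1,-1,-1,-1],
  slide=[
    [0.96,-0.54,0],
    [0.96,-0.54,0],
    [0.96,-0.54,0],
    [0.96,-0.54,0],
    [0.96,-0.54,0],
    [0.96,-0.54,0],
    [0.96,-0.54,0],
    [0.96,-0.54,0],
    [0.96,-0.54,0],
    [0.96,-0.54,0],
    [0.96,-0.54,0],
    [0.96,-0.54,0],
  ],
  yaw=[-0.492,-0.492,-0.492,-0.492,-0.492,-0.492,-0.492,-0.492,-0.492,-0.492,-0.492,-0.492],
)

```text
clock: 2.13
eef_pos: [0.5451, -0.1882, 0.2249]
eef_rot: [-1.83, -2.554, 0.0]
ft_force: [-0.3, 0.2, -0.0]
opening: 0.997
```

```bash
cat >> h.py <<'E'
def axes(s=None):
    s=s or sensors.state(); return s["eef_pos"],R.from_rotvec(s["eef_rot"]).as_matrix()
def plan(target,xdeg):   # target TCP (world), desired heading of tool x
    s=sensors.state(); p,M=axes(s)
    h=np.degrees(np.arctan2(M[1,0],M[0,0])); dy=(xdeg-h+180)%360-180
    print("t",round(s["clock"],2),"tcp",p.round(4),"head",h.round(2),"F",s["ft_force"].round(1),"open",round(s["opening"],3),
      "slide",(M.T@(np.array(target)-p)/.15).round(3),"yaw",round(-dy/180,4))
E
python3 -c "
from h import *
plan([.5437,-.187,.2],111)
d=optics.get_image('top'); cv2.imwrite('pics/a.png',d['color'])"
```

```text
t 2.13 tcp [ 0.5451 -0.1882  0.2249] head 108.75 F [-0.3  0.2 -0. ] open 0.997 slide [ 0.011 -0.006  0.166] yaw -0.0125
```

Request:
servo_tool(
  fingers=[-1,-1,-1,-1,-1,-1],
  slide=[
    [0.01,0,0.25],
    [0.01,0,0.5],
    [0.01,0,0.7],
    [0.01,0,0.8],
    [0.01,0,0.85],
    [0.01,0,0.85],
  ],
  yaw=[-0.0125,-0.0125,-0.0125,-0.0125,-0.0125,-0.0125],
)

```text
clock: 2.68
eef_pos: [0.544, -0.1864, 0.0961]
eef_rot: [-1.789, -2.58, 0.001]
ft_force: [-0.1, -0.7, 1.1]
opening: 1.001
```

```bash
python3 -c "
from h import *
plan([.5437,-.187,.067],111)
d=optics.get_image('side'); cv2.imwrite('pics/b.png',cv2.resize(d['color'][130:260,220:380],None,fx=5,fy=4.6))"
```

```text
t 2.68 tcp [ 0.544  -0.1864  0.0961] head 110.52 F [-0.1 -0.7  1.1] open 1.001 slide [-0.003 -0.003  0.194] yaw -0.0027
```

View pics/b.png

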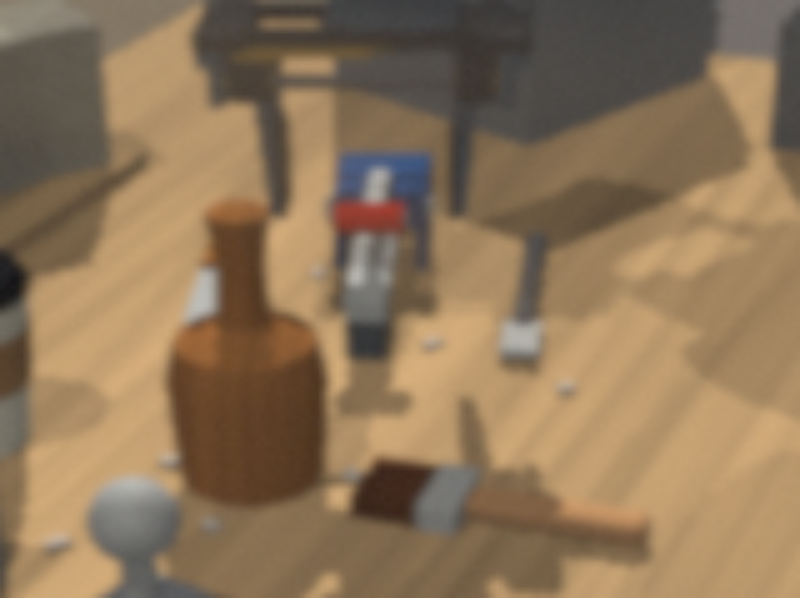

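The jaws straddle the red crossbar and are centred on it (crop x ≈ 367, bar at 370). I'll go down and pinch.

Request:
servo_tool(
  fingers=[-1,-1,-1,1,1,1,1,1,1,1,1,1],
  slide=[
    [0,0,0.1],
    [0,0,0.19],
    [0,0,0.19],
    [0,0,0.19],
    [0,0,0.19],
    [0,0,0.19],
    [0,0,0.19],
    [0,0,0.19],
    [0,0,0.19],
    [0,0,0.19],
    [0,0,0.19],
    [0,0,0.19],
  ],
  yaw=[-0.003,-0.003,-0.003,-0.003,-0.003,-0.003,-0.003,-0.003,-0.003,-0.003,-0.003,-0.003],
  grip_force=25,
)

```text
clock: 3.73
eef_pos: [0.5448, -0.1866, 0.069]
eef_rot: [1.775, 2.592, 0.0]
ft_force: [-0.1, 1.8, 0.3]
opening: 0.438
```

Request:
servo_tool(
  fingers=[1,1,1,1,1,1,1,1],
  slide=[
    [-0.01,0,-0.024],
    [-0.02,0,-0.047],
    [-0.035,0,-0.076],
    [-0.051,0,-0.104],
    [-0.08,0,-0.145],
    [-0.108,0,-0.183],
    [-0.14,0,-0.22],
    [-0.176,0,-0.252],
  ],
  yaw=[0,0,0,0,0,0,0,0],
)

```text
clock: 4.4
eef_pos: [0.5541, -0.2114, 0.1076]
eef_rot: [-1.775, -2.591, -0.0]
ft_force: [-3.5, 7.4, 6.8]
opening: 0.435
```

```bash
python3 -c "
from h import *
plan([.5448,-.1866,.069],111)
d=optics.get_image('side'); cv2.imwrite('pics/c.png',cv2.resize(d['color'][130:260,220:380],None,fx=5,fy=4.6))"
```

```text
t 4.4 tcp [ 0.5541 -0.2114  0.1076] head 111.18 F [-3.5  7.4  6.8] open 0.435 slide [0.176 0.002 0.257] yaw 0.001
```

View pics/c.png

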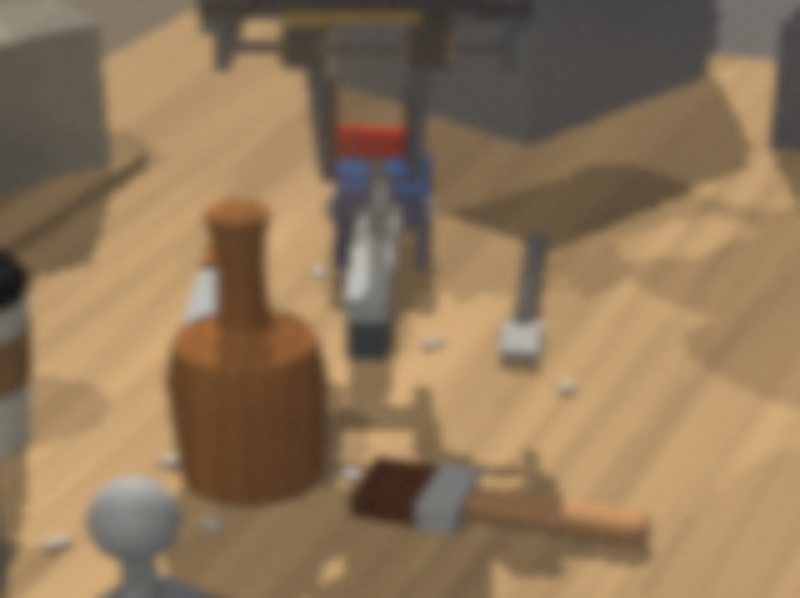

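Handle rising, with about 8 N of outward push, so I'll take a slightly wider arc.

Request:
servo_tool(
  fingers=[1,1,1,1,1,1,1,1],
  slide=[
    [-0.03,0,-0.045],
    [-0.061,0,-0.067],
    [-0.115,0,-0.103],
    [-0.173,0,-0.131],
    [-0.22,0,-0.15],
    [-0.265,0,-0.165],
    [-0.32,0,-0.178],
    [-0.359,0,-0.183],
  ],
  yaw=[0,0,0,0,0,0,0,0],
)

```text
clock: 5.12
eef_pos: [0.574, -0.2624, 0.1342]
eef_rot: [-1.776, -2.592, -0.0]
ft_force: [-0.1, 0.0, -5.9]
opening: 0.434
```

Request:
servo_tool(
  fingers=[1,1,1,1,1,1],
  slide=[
    [-0.04,0,0.004],
    [-0.084,0,0.006],
    [-0.12,0,0.008],
    [-0.16,0,0.013],
    [-0.16,0,0.015],
    [-0.16,0,0.015],
  ],
  yaw=[0,0,0,0,0,0],
)

```text
clock: 5.62
eef_pos: [0.5826, -0.2845, 0.1321]
eef_rot: [1.775, 2.591, -0.0]
ft_force: [0.5, -1.9, -4.3]
opening: 0.435
```

Request:
servo_tool(
  fingers=[1,1,-1,-1,-1,-1,-1,-1,-1,-1,-1,-1],
  slide=[
    [0,0,0.01],
    [0,0,0.01],
    [0,0,0.01],
    [0,0,0.01],
    [0,0,0.01],
    [0,0,0.01],
    [0,0,-0.2],
    [0,0,-0.4],
    [0,0,-0.6],
    [0.3,0,-0.7],
    [0.62,0,-0.7],
    [0.62,0,-0.7],
  ],
  yaw=[0,0,0,0,0,0,0,0,0,0,0,0],
)

```text
clock: 6.62
eef_pos: [0.547, -0.1932, 0.238]
eef_rot: [-1.774, -2.593, -0.002]
ft_force: [0.2, -0.9, 0.1]
opening: 0.999
```

```bash
python3 -c "
from h import *
plan([.5497,-.2057,.2],111)
d=optics.get_image('top'); A=d['color'][80:210,300:440]
s=optics.get_image('side')['color'][110:240,220:360]
cv2.imwrite('pics/e.png',np.hstack([cv2.resize(x,(400,371),interpolation=cv2.INTER_CUBIC) for x in (A,s)]))"
```

```text
t 6.62 tcp [ 0.547  -0.1932  0.238 ] head 111.24 F [ 0.2 -0.9  0.1] open 0.999 slide [-0.084 -0.013  0.253] yaw 0.0014
```

View pics/e.png

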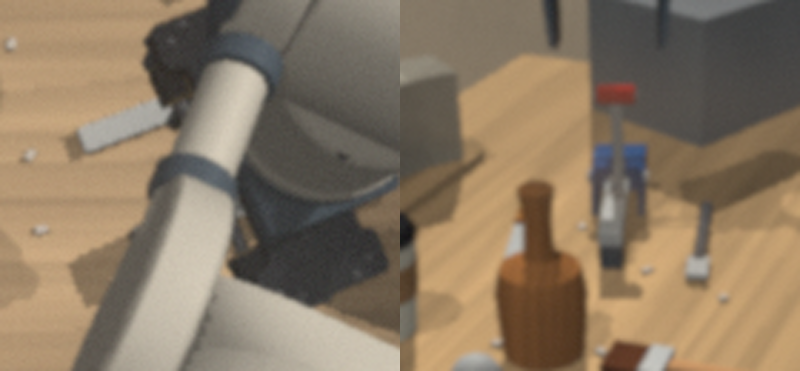

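The handle is upright, but the foot now sits about 4 px further back in the side view, so the rest was dragged a little. I'll move the arm clear and re-measure.

Request:
servo_tool(
  fingers=[-1,-1,-1,-1,-1],
  slide=[
    [0.3,0,-0.1],
    [0.6,0,-0.1],
    [0.9,0,-0.1],
    [1,0,-0.1],
    [1,0,-0.1],
  ],
  yaw=[0,0,0,0,0],
)

```text
clock: 7.13
eef_pos: [0.4927, -0.0539, 0.2519]
eef_rot: [-1.771, -2.593, -0.0]
ft_force: [1.0, -0.5, 0.1]
opening: 1.003
```

Request:
servo_tool(
  fingers=[-1,-1,-1,-1,-1,-1],
  slide=[
    [0.3,0,0],
    [0.6,0,0],
    [0.9,0,0],
    [1,0,0],
    [1,0,0],
    [1,0,0],
  ],
  yaw=[0,0,0,0,0,0],
)

```text
clock: 7.63
eef_pos: [0.4408, 0.083, 0.252]
eef_rot: [1.772, 2.593, 0.0]
ft_force: [1.3, -0.6, 0.1]
opening: 1.001
```

```bash
python3 -c "
from h import *
plan([.55,-.2057,.2],111)
d=optics.get_image('top'); A=d['color'][90:215,310:440]
cv2.imwrite('pics/f.png',cv2.resize(A,None,fx=4.8,fy=4.8,interpolation=cv2.INTER_CUBIC))"
```

```text
t 7.63 tcp [0.4408 0.083  0.252 ] head 111.3 F [ 1.3 -0.6  0.1] open 1.001 slide [-2.058 -0.021  0.347] yaw 0.0017
```

View pics/f.png

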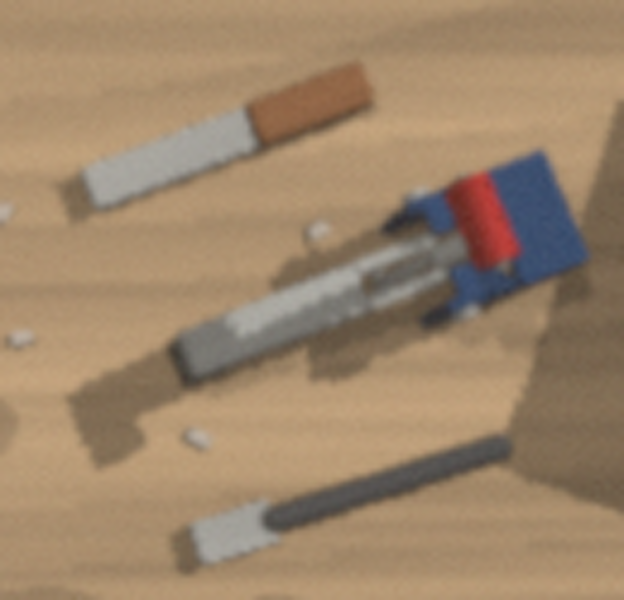

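Run:
```python
from h import *
d=optics.get_image("top"); r=lambda p:(np.float64(p)+.5)/4.8-.5+np.array([310,90])
bk=plane(d,r([[543,151],[588,260]]),.056); be=plane(d,r([[176,346],[191,383]]),.044)
red=plane(d,r([[485,220]]),.143)[0]
b=bk.mean(0);e=be.mean(0); v=e-b; a=np.arctan2(v[1],v[0]); w=bk[1]-bk[0]
print("back",bk.round(4),"end",be.round(4),"L",np.hypot(*v[:2]),"ang",np.degrees(a),"normal ang",np.degrees(np.arctan2(-w[0],w[1]))%180)
x=np.array([np.cos(a),np.sin(a),0])
o=((b+.1*x)+(e-.099*x))/2;o[2]=0
print("origin",o,"bargrip",o+.035*x,"red rest-x",(red-o)@x,"red y",(red-o)@[-x[1],x[0],0])
```

```text
back [[ 0.6329 -0.3432  0.056 ]
 [ 0.5797 -0.3628  0.056 ]] end [[ 0.5418 -0.1643  0.044 ]
 [ 0.5239 -0.171   0.044 ]] L 0.1993138729902276 ang 111.62407471754922 normal ang 110.20443224390112
origin [ 0.56937689 -0.25987036  0.        ] bargrip [ 0.55647886 -0.2273336   0.        ] red rest-x -0.028160526167807506 red y -0.0017295721849087317
```

Request:
servo_tool(
  fingers=[-1,-1,-1,-1,-1],
  slide=[
    [-0.3,0,0],
    [-0.6,0,0],
    [-0.9,0,0],
    [-1,0,0],
    [-1,0,0],
  ],
  yaw=[0,0,0,0,0],
)

```text
clock: 8.15
eef_pos: [0.4967, -0.0632, 0.2517]
eef_rot: [1.781, 2.586, -0.001]
ft_force: [-1.4, -1.2, -0.1]
opening: 1.003
```

Request:
servo_tool(
  fingers=[-1,-1,-1,-1,-1,-1],
  slide=[
    [-0.3,0,0],
    [-0.6,0,0],
    [-0.9,0,0],
    [-1,0,0],
    [-1,0,0],
    [-1,0,0],
  ],
  yaw=[0,0,0,0,0,0],
)

```text
clock: 8.65
eef_pos: [0.5486, -0.1994, 0.2512]
eef_rot: [-1.779, -2.588, 0.0]
ft_force: [-0.5, 0.2, 1.1]
opening: 0.999
```

```bash
python3 -c "
from h import *
plan([.5548,-.2226,.028],111.4)"
```

```text
t 8.65 tcp [ 0.5486 -0.1994  0.2512] head 110.99 F [-0.5  0.2  1.1] open 0.999 slide [-0.16  -0.016  1.488] yaw -0.0023
```

Request:
servo_tool(
  fingers=[-1,-1,-1,-1,-1,-1],
  slide=[
    [-0.16,-0.016,0.2],
    [-0.16,-0.016,0.45],
    [-0.16,-0.016,0.7],
    [-0.16,-0.016,0.88],
    [-0.16,-0.016,0.95],
    [-0.16,-0.016,0.95],
  ],
  yaw=[-0.002,-0.002,-0.002,-0.002,-0.002,-0.002],
)

```text
clock: 9.15
eef_pos: [0.5537, -0.2193, 0.1074]
eef_rot: [-1.764, -2.594, 0.001]
ft_force: [-0.3, 0.9, 0.2]
opening: 0.999
```

```bash
python3 -c "
from h import *
plan([.5548,-.2226,.028],111.4)"
```

```text
t 9.15 tcp [ 0.5537 -0.2193  0.1074] head 111.55 F [-0.3  0.9  0.2] open 0.999 slide [-0.025  0.     0.529] yaw 0.0008
```

Request:
servo_tool(
  fingers=[-1,-1,-1,-1,-1,1,1,1,1,1,1,1],
  slide=[
    [-0.01,0,0.2],
    [-0.01,0,0.36],
    [-0.01,0,0.46],
    [-0.01,0,0.525],
    [-0.01,0,0.53],
    [-0.01,0,0.53],
    [-0.01,0,0.53],
    [-0.01,0,0.53],
    [-0.01,0,0.53],
    [-0.01,0,0.53],
    [-0.01,0,0.53],
    [-0.01,0,0.53],
  ],
  yaw=[0,0,0,0,0,0,0,0,0,0,0,0],
  grip_force=20,
)

```text
clock: 10.15
eef_pos: [0.5558, -0.2219, 0.0301]
eef_rot: [1.767, 2.597, 0.0]
ft_force: [-0.6, -0.3, -1.0]
opening: 0.521
```

Request:
servo_tool(
  fingers=[1,1,1,1],
  slide=[
    [0,0,0],
    [0,0,0],
    [0,0,0],
    [0,0,0],
  ],
  yaw=[0,0,0,0],
  grip_force=60,
)

```text
clock: 10.48
eef_pos: [0.556, -0.2218, 0.0299]
eef_rot: [1.767, 2.597, 0.0]
ft_force: [2.4, 0.9, -1.8]
opening: 0.262
```

```bash
python3 -c "
from h import *
plan([.5548,-.2226,.028],111.4)"
```

```text
t 10.48 tcp [ 0.556  -0.2218  0.0299] head 111.54 F [ 2.4  0.9 -1.8] open 0.262 slide [-0.002 -0.009  0.013] yaw 0.0008
```

Request:
servo_tool(
  fingers=[1,1,1,1,1,1,1,1],
  slide=[
    [0,0,-0.05],
    [0,0,-0.13],
    [0,0,-0.25],
    [0,0,-0.4],
    [0,0,-0.6],
    [0,0,-0.8],
    [0,0,-0.95],
    [0,0,-1],
  ],
  yaw=[0,0,0,0,0,0,0,0],
)

```text
clock: 11.15
eef_pos: [0.5567, -0.2224, 0.1843]
eef_rot: [1.764, 2.593, 0.001]
ft_force: [1.4, -0.9, -6.9]
opening: 0.261
```

Request:
servo_tool(
  fingers=[1,1,1,1,1],
  slide=[
    [0,0,-0.15],
    [0,0,-0.27],
    [0,0,-0.35],
    [0,0,-0.37],
    [0,0,-0.37],
  ],
  yaw=[0,0,0,0,0],
)

```text
clock: 11.57
eef_pos: [0.5555, -0.2217, 0.2355]
eef_rot: [1.767, 2.597, 0.0]
ft_force: [0.1, -0.0, -7.7]
opening: 0.259
```

```bash
python3 -c "
from h import *
plan([.5548,-.2226,.24],111.4)
c=optics.get_image('side')['color'][20:200,220:400]
cv2.imwrite('pics/g.png',cv2.resize(c,None,fx=3.3,fy=3.3,interpolation=cv2.INTER_CUBIC))"
```

```text
t 11.57 tcp [ 0.5555 -0.2217  0.2355] head 111.54 F [ 0.1 -0.  -7.7] open 0.259 slide [-0.004 -0.007 -0.03 ] yaw 0.0008
```

View pics/g.png

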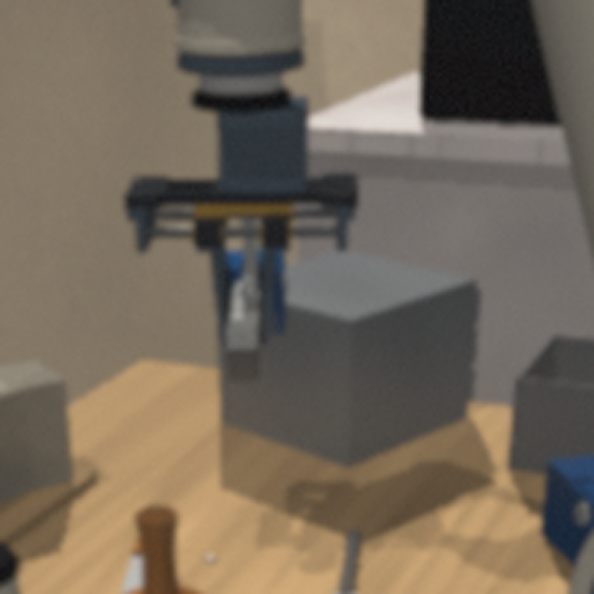

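Rest is held level. Travelling over to the mount.

Request:
servo_tool(
  fingers=[1,1,1,1,1,1],
  slide=[
    [0.1,0.03,0],
    [0.3,0.1,0],
    [0.5,0.17,0],
    [0.7,0.24,0],
    [0.9,0.3,0],
    [1,0.3,0],
  ],
  yaw=[0,0,0,0,0,0],
)

```text
clock: 12.12
eef_pos: [0.5414, -0.0621, 0.2341]
eef_rot: [-1.763, -2.596, -0.0]
ft_force: [-0.3, 0.0, -8.1]
opening: 0.26
```

Request:
servo_tool(
  fingers=[1,1,1,1,1,1],
  slide=[
    [0.2,0.06,0],
    [0.4,0.12,0],
    [0.6,0.18,0],
    [0.8,0.24,0],
    [0.95,0.29,0],
    [1,0.3,0],
  ],
  yaw=[0,0,0,0,0,0],
)

```text
clock: 12.62
eef_pos: [0.5281, 0.0934, 0.2343]
eef_rot: [-1.763, -2.598, 0.0]
ft_force: [-1.3, -0.4, -7.5]
opening: 0.261
```

Request:
servo_tool(
  fingers=[1,1,1,1,1,1,1,1],
  slide=[
    [0.2,0.06,0],
    [0.4,0.12,0],
    [0.6,0.18,0],
    [0.8,0.24,0],
    [0.95,0.29,0],
    [1,0.3,0],
    [1,0.3,0],
    [1,0.3,0],
  ],
  yaw=[0.03,0.06,0.09,0.12,0.15,0.182,0.182,0.182],
)

```text
clock: 13.28
eef_pos: [0.5156, 0.2461, 0.2345]
eef_rot: [-2.425, -1.997, 0.002]
ft_force: [0.9, -0.5, -6.6]
opening: 0.261
```

```bash
python3 -c "
from h import *
plan([.5147,.2710,.2355],78.7)"
```

```text
t 13.28 tcp [0.5156 0.2461 0.2345] head 78.96 F [ 0.9 -0.5 -6.6] open 0.261 slide [ 0.162 -0.037 -0.007] yaw 0.0015
```

Request:
servo_tool(
  fingers=[1,1,1,1,1,1,1,1],
  slide=[
    [0.08,-0.02,0],
    [0.162,-0.037,0.05],
    [0.162,-0.037,0.15],
    [0.162,-0.037,0.28],
    [0.162,-0.037,0.4],
    [0.162,-0.037,0.45],
    [0.162,-0.037,0.45],
    [0.162,-0.037,0.45],
  ],
  yaw=[0.002,0.002,0.002,0.002,0.002,0.002,0.002,0.002],
)

```text
clock: 13.95
eef_pos: [0.5155, 0.271, 0.1679]
eef_rot: [-2.434, -1.987, 0.001]
ft_force: [0.3, -0.3, -6.2]
opening: 0.258
```

```bash
python3 -c "
from h import *
plan([.5147,.2710,.165],78.7)
A=optics.get_image('top')['color'][125:235,110:260]
s=optics.get_image('side')['color'][180:340,150:310]
cv2.imwrite('pics/i.png',np.hstack([cv2.resize(A,(0,0),fx=2.5,fy=2.5,interpolation=cv2.INTER_CUBIC)[:275],cv2.resize(s,(400,400),interpolation=cv2.INTER_CUBIC)[:275]]) if 0 else np.vstack([cv2.resize(A,(272,200)),cv2.resize(s,(272,272))]) if 0 else np.hstack([cv2.copyMakeBorder(cv2.resize(A,(300,220),interpolation=cv2.INTER_CUBIC),0,260,0,0,0),cv2.resize(s,(480,480),interpolation=cv2.INTER_CUBIC)]))"
```

```text
t 13.95 tcp [0.5155 0.271  0.1679] head 78.45 F [ 0.3 -0.3 -6.2] open 0.258 slide [-0.001 -0.005  0.019] yaw -0.0014
```

View pics/i.png

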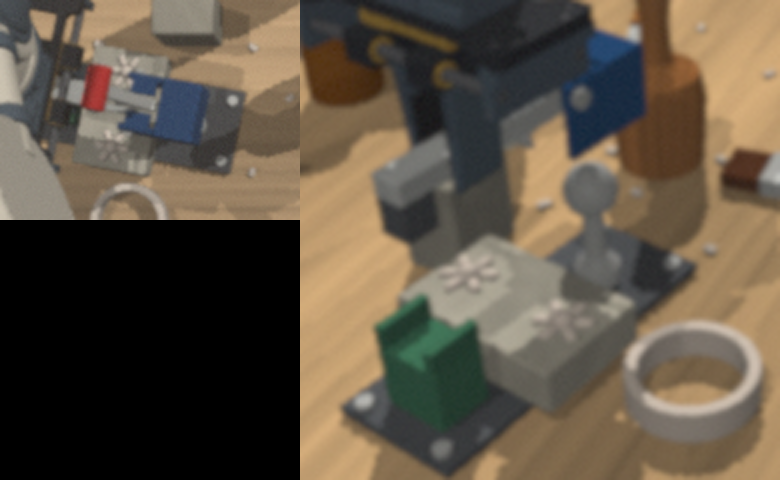

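Run:
```python
from h import *
d=optics.get_image("top"); s=optics.get_image("side")
p,M=axes(); x=M[:,0].copy(); x[2]=0; x/=np.linalg.norm(x); o=p-.0404*x; o[2]=p[2]-.030
y=np.cross([0,0,1],x)
for n,im in (("top",d),("side",s)):
    hsv=cv2.cvtColor(im["color"],cv2.COLOR_BGR2HSV)
    for name,lo,hi in (("blue",(100,110,30),(128,255,255)),("red",(0,170,70),(5,255,255)),("red2",(174,170,70),(180,255,255))):
        N,L,st,ce=cv2.connectedComponentsWithStats(cv2.inRange(hsv,lo,hi))
        for i in range(1,N):
            if st[i,4]>12:
                c=np.argwhere(L==i)[:,::-1].astype(np.float32); print(n,name,st[i],ce[i].round(1),cv2.boxPoints(cv2.minAreaRect(c)).round(1).tolist())
px=[158.5,169]
for t in np.arange(.2,1.61,.1):
    P=o+(-.034+.094*np.cos(t)-.024*np.sin(t))*x+[0,0,.044+.094*np.sin(t)+.024*np.cos(t)]
    print(round(t,1),((P-o)@x).round(3),proj(d,[P]).round(1))
# predicted coupler roof corners
C=[o+a*x+b*y+[0,0,.056] for a in(-.1,-.025) for b in(-.029,.029)]
print("pred roof",proj(d,C).round(1).tolist(), proj(s,C).round(1).tolist())
C=[o+.099*x+b*y+[0,0,c] for b in(-.012,.012) for c in (.044,.026,0)]
print("pred bar end side",proj(s,C).round(1).tolist())
```

```text
top blue [177 164  10   7  46] [181.9 167. ] [[177.0, 164.0], [186.0, 164.0], [186.0, 170.0], [177.0, 170.0]]
top blue [187 166  24  29 390] [198.4 180.5] [[186.6999969482422, 191.8000030517578], [191.1999969482422, 165.0], [210.3000030517578, 168.1999969482422], [205.8000030517578, 195.0]]
top blue [173 183  11   8  55] [178.2 185.8] [[173.0, 190.0], [173.0, 183.0], [183.0, 183.0], [183.0, 190.0]]
top blue [ 430  251   52   52 1034] [458.7 274.2] [[427.70001220703125, 275.70001220703125], [461.70001220703125, 249.6999969482422], [482.5, 276.8999938964844], [448.5, 302.8999938964844]]
top red [154 159  10  20  88] [159.  168.6] [[153.89999389648438, 177.39999389648438], [156.89999389648438, 158.39999389648438], [163.1999969482422, 159.3000030517578], [160.3000030517578, 178.3000030517578]]
top red [391 314  21  24 230] [401.5 326.2] [[390.20001220703125, 319.5], [398.8999938964844, 313.3999938964844], [412.6000061035156, 332.70001220703125], [404.0, 338.79998779296875]]
side blue [386 157  31  36 472] [396.3 170.8] [[375.3999938964844, 178.60000610351562], [394.6000061035156, 147.800
[... 551 characters left out ...]
 183.89999389648438], [425.0, 186.6999969482422]]
0.2 0.053 [[124.1 163.8]]
0.3 0.049 [[124.8 163.6]]
0.4 0.043 [[126.1 163.5]]
0.5 0.037 [[128.  163.5]]
0.6 0.03 [[130.3 163.7]]
0.7 0.022 [[133.2 164. ]]
0.8 0.014 [[136.6 164.4]]
0.9 0.006 [[140.4 164.9]]
1.0 -0.003 [[144.7 165.6]]
1.1 -0.013 [[149.3 166.3]]
1.2 -0.022 [[154.2 167.2]]
1.3 -0.032 [[159.4 168.1]]
1.4 -0.042 [[164.8 169.1]]
1.5 -0.051 [[170.3 170.2]]
1.6 -0.061 [[175.8 171.3]]
pred roof [[208.2, 165.6], [202.3, 194.9], [170.9, 158.6], [164.8, 187.7]] [[241.6, 187.6], [263.3, 194.7], [215.3, 201.8], [237.5, 210.0]]
pred bar end side [[171.0, 238.8], [172.7, 247.5], [175.1, 259.7], [180.3, 243.2], [182.0, 252.0], [184.3, 264.3]]
```

The handle is still up: the crossbar pixel (159,168.6) gives about 1.29 rad. The coupler outline agrees with the predicted pose to about 1 px. I'll lower in small steps and watch the force.

Request:
servo_tool(
  fingers=[1,1,1,1,1,1,1,1],
  slide=[
    [0,-0.005,0.04],
    [0,-0.005,0.1],
    [0,-0.005,0.16],
    [0,-0.005,0.22],
    [0,-0.005,0.26],
    [0,-0.005,0.28],
    [0,-0.005,0.28],
    [0,-0.005,0.28],
  ],
  yaw=[-0.001,-0.001,-0.001,-0.001,-0.001,-0.001,-0.001,-0.001],
)

```text
clock: 14.82
eef_pos: [0.5147, 0.2714, 0.1258]
eef_rot: [-2.431, -1.99, 0.0]
ft_force: [0.1, 0.8, -7.5]
opening: 0.259
```

Request:
servo_tool(
  fingers=[1,1,1,1,1,1,1,1],
  slide=[
    [0,0,0.01],
    [0,0,0.02],
    [0,0,0.03],
    [0,0,0.04],
    [0,0,0.05],
    [0,0,0.06],
    [0,0,0.06],
    [0,0,0.06],
  ],
  yaw=[0,0,0,0,0,0,0,0],
)

```text
clock: 15.48
eef_pos: [0.5146, 0.2714, 0.1168]
eef_rot: [-2.431, -1.99, 0.0]
ft_force: [-0.5, -0.1, -7.9]
opening: 0.259
```

Run:
```python
from h import *
plan([.5147,.2710,.085],78.7)
print(sensors.state()["moment"])
```

```text
t 15.48 tcp [0.5146 0.2714 0.1168] head 78.6 F [-0.5 -0.1 -7.9] open 0.259 slide [-0.002  0.002  0.212] yaw -0.0005
[ 0.30428911 -0.17945705 -0.02306611]
```

Request:
servo_tool(
  fingers=[1,1,1,1,1,1,1,1],
  slide=[
    [0,0,0.01],
    [0,0,0.02],
    [0,0,0.03],
    [0,0,0.04],
    [0,0,0.05],
    [0,0,0.06],
    [0,0,0.06],
    [0,0,0.06],
  ],
  yaw=[0,0,0,0,0,0,0,0],
)

```text
clock: 16.15
eef_pos: [0.5146, 0.2714, 0.1078]
eef_rot: [-2.431, -1.99, 0.0]
ft_force: [-0.2, -0.1, -7.5]
opening: 0.259
```

Request:
servo_tool(
  fingers=[1,1,1,1,1,1,1,1],
  slide=[
    [0,0,0.01],
    [0,0,0.02],
    [0,0,0.03],
    [0,0,0.04],
    [0,0,0.05],
    [0,0,0.06],
    [0,0,0.06],
    [0,0,0.06],
  ],
  yaw=[0,0,0,0,0,0,0,0],
)

```text
clock: 16.82
eef_pos: [0.5146, 0.2714, 0.0988]
eef_rot: [-2.431, -1.99, 0.0]
ft_force: [0.3, -0.3, -7.9]
opening: 0.256
```

Run:
```python
from h import *
plan([.5147,.2710,.085],78.7)
print(sensors.state()["moment"])
```

```text
t 16.82 tcp [0.5146 0.2714 0.0988] head 78.6 F [ 0.3 -0.3 -7.9] open 0.256 slide [-0.002  0.001  0.092] yaw -0.0006
[ 0.3332126  -0.1259999   0.08124556]
```

Request:
servo_tool(
  fingers=[1,1,1,1,1,1,1,1],
  slide=[
    [0,0,0.01],
    [0,0,0.02],
    [0,0,0.03],
    [0,0,0.04],
    [0,0,0.05],
    [0,0,0.06],
    [0,0,0.06],
    [0,0,0.06],
  ],
  yaw=[0,0,0,0,0,0,0,0],
)

```text
clock: 17.48
eef_pos: [0.5146, 0.2714, 0.0898]
eef_rot: [-2.431, -1.99, 0.0]
ft_force: [-0.2, -0.8, -7.3]
opening: 0.254
```

Request:
servo_tool(
  fingers=[1,1,1,1,1,1],
  slide=[
    [0,0,0.005],
    [0,0,0.01],
    [0,0,0.015],
    [0,0,0.02],
    [0,0,0.02],
    [0,0,0.02],
  ],
  yaw=[0,0,0,0,0,0],
)

```text
clock: 17.98
eef_pos: [0.5147, 0.2714, 0.087]
eef_rot: [2.431, 1.99, 0.0]
ft_force: [-0.4, -0.0, -1.2]
opening: 0.258
```

Request:
servo_tool(
  fingers=[1,1,1,1,1],
  slide=[
    [0,0,0.004],
    [0,0,0.008],
    [0,0,0.01],
    [0,0,0.01],
    [0,0,0.01],
  ],
  yaw=[0,0,0,0,0],
)

```text
clock: 18.4
eef_pos: [0.5147, 0.2714, 0.0854]
eef_rot: [2.431, 1.99, 0.0]
ft_force: [-0.5, -1.2, -0.9]
opening: 0.259
```

Run:
```python
from h import *
plan([.5147,.2710,.085],78.7)
print(sensors.state()["moment"])
d=optics.get_image("side");c=d["color"][150:330,130:330]
cv2.imwrite('pics/j.png',cv2.resize(c,None,fx=3.3,fy=3.3,interpolation=cv2.INTER_CUBIC))
```

```text
t 18.4 tcp [0.5147 0.2714 0.0854] head 78.6 F [-0.5 -1.2 -0.9] open 0.259 slide [-0.003  0.001  0.003] yaw -0.0005
[-0.51696216 -0.03973882  0.02423213]
```

Request:
servo_tool(
  fingers=[1,1,1,1,1],
  slide=[
    [0,0,0.004],
    [0,0,0.008],
    [0,0,0.012],
    [0,0,0.012],
    [0,0,0.012],
  ],
  yaw=[0,0,0,0,0],
)

```text
clock: 18.87
eef_pos: [0.5147, 0.2714, 0.0848]
eef_rot: [2.431, 1.99, 0.001]
ft_force: [-6.7, -5.7, 21.9]
opening: 0.257
```

Run:
```python
from h import *
plan([.5147,.2710,.085],78.7)
print(sensors.state()["moment"])
```

```text
t 18.87 tcp [0.5147 0.2714 0.0848] head 78.6 F [-6.7 -5.7 21.9] open 0.257 slide [-0.002  0.    -0.001] yaw -0.0005
[-0.87789514  1.02974136  0.06394764]
```

The rest is seated: 22 N of support at TCP z 0.0848, where I expected 0.085. I'll unload, release, and move to the crossbar.

Request:
servo_tool(
  fingers=[1,1,-1,-1,-1,-1,-1,-1,-1,-1],
  slide=[
    [0,0,-0.006],
    [0,0,-0.008],
    [0,0,-0.008],
    [0,0,-0.008],
    [0,0,-0.008],
    [0,0,-0.008],
    [0,0,-0.008],
    [0,0,-0.008],
    [0,0,-0.008],
    [0,0,-0.008],
  ],
  yaw=[0,0,0,0,0,0,0,0,0,0],
  grip_force=20,
)

```text
clock: 19.7
eef_pos: [0.5146, 0.2714, 0.0848]
eef_rot: [-2.431, -1.99, -0.0]
ft_force: [-0.1, 0.6, 0.2]
opening: 0.815
```

Request:
servo_tool(
  fingers=[-1,-1,-1,-1,-1,-1,-1,-1,-1],
  slide=[
    [0,0,-0.1],
    [0,0,-0.25],
    [0,0,-0.45],
    [0,0,-0.65],
    [0,0,-0.73],
    [-0.15,0,-0.73],
    [-0.25,0,-0.73],
    [-0.25,0,-0.73],
    [-0.25,0,-0.73],
  ],
  yaw=[0,0,0,0,0,0,0,0,0],
)

```text
clock: 20.45
eef_pos: [0.5068, 0.2337, 0.194]
eef_rot: [-2.432, -1.988, 0.001]
ft_force: [0.5, 0.1, -0.6]
opening: 1.001
```

Run:
```python
from h import *
x=np.array([np.cos(np.radians(78.6)),np.sin(np.radians(78.6)),0]); o=np.array([.5147,.2714,.055])-.0404*x
P=o-.031*x; P[2]=.188
plan(P,78.6)
s=optics.get_image("side"); d=optics.get_image("top")
A=cv2.resize(s["color"][150:330,130:330],(500,450),interpolation=cv2.INTER_CUBIC);B=cv2.copyMakeBorder(cv2.resize(d["color"][125:235,120:220],(300,330),interpolation=cv2.INTER_CUBIC),0,120,0,0,0)
cv2.imwrite("pics/k.png",np.hstack([A,B]))
for n,im in (("top",d),("side",s)):
    hsv=cv2.cvtColor(im["color"],cv2.COLOR_BGR2HSV)
    N,L,st,ce=cv2.connectedComponentsWithStats(cv2.inRange(hsv,(0,170,70),(5,255,255)))
    print(n,[(st[i].tolist(),ce[i].round(1).tolist()) for i in range(1,N) if st[i,4]>12])
for t in np.arange(1,1.61,.1):
    P=o+(-.034+.094*np.cos(t)-.024*np.sin(t))*x+[0,0,.044+.094*np.sin(t)+.024*np.cos(t)]
    print(round(t,1),proj(d,[P]).round(1),proj(s,[P]).round(1))
```

```text
t 20.45 tcp [0.5068 0.2337 0.194 ] head 78.52 F [ 0.5  0.1 -0.6] open 1.001 slide [-0.219  0.002  0.04 ] yaw -0.0005
top [([159, 166, 7, 17, 45], [162.1, 174.6]), ([392, 314, 20, 24, 227], [401.5, 326.2])]
side [([424, 176, 21, 11, 163], [434.7, 180.9]), ([211, 203, 16, 13, 138], [219.4, 208.5])]
1.0 [[157.7 171.9]] [[218.8 212.3]]
1.1 [[162.  172.6]] [[222.2 209.1]]
1.2 [[166.5 173.4]] [[225.7 206.3]]
1.3 [[171.2 174.3]] [[229.2 204. ]]
1.4 [[176.  175.2]] [[232.7 202.1]]
1.5 [[181.  176.1]] [[236.2 200.7]]
1.6 [[185.9 177.1]] [[239.6 199.8]]
```

View pics/k.png

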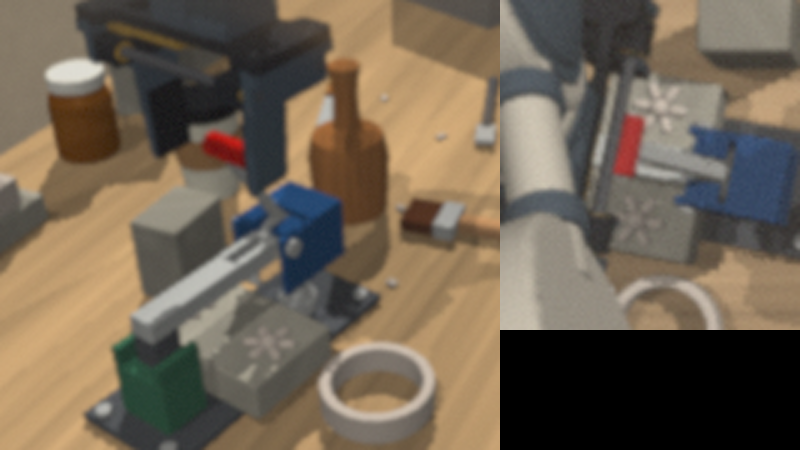

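Run:
```python
from h import *
s=optics.get_image("side"); d=optics.get_image("top")
x=np.array([np.cos(np.radians(78.6)),np.sin(np.radians(78.6)),0]); o=np.array([.5147,.2714,.055])-.0404*x;y=np.cross([0,0,1],x)
for t in np.arange(.8,1.41,.1):
    X,Z=(-.034+.094*np.cos(t)-.024*np.sin(t)),.044+.094*np.sin(t)+.024*np.cos(t);P=o+X*x+[0,0,Z]
    print(round(t,1),round(X,3),round(Z+.055,3),"side -y end",proj(s,[P-.02*y]).round(1),"top coupler-side edge ends",proj(d,[P-.01*x-.02*y,P-.01*x+.02*y]).round(1).tolist())
```

```text
0.8 0.014 0.183 side -y end [[204.8 217. ]] top coupler-side edge ends [[157.1, 161.9], [153.1, 181.6]]
0.9 0.006 0.188 side -y end [[207.9 213. ]] top coupler-side edge ends [[160.7, 162.3], [156.7, 182.2]]
1.0 -0.003 0.191 side -y end [[211.2 209.4]] top coupler-side edge ends [[164.7, 162.9], [160.6, 182.9]]
1.1 -0.013 0.194 side -y end [[214.6 206.2]] top coupler-side edge ends [[169.0, 163.5], [164.9, 183.6]]
1.2 -0.022 0.195 side -y end [[218.1 203.5]] top coupler-side edge ends [[173.5, 164.3], [169.4, 184.4]]
1.3 -0.032 0.196 side -y end [[221.6 201.2]] top coupler-side edge ends [[178.2, 165.1], [174.1, 185.3]]
1.4 -0.042 0.196 side -y end [[225.2 199.4]] top coupler-side edge ends [[183.1, 166.0], [179.0, 186.2]]
```

Request:
servo_tool(
  fingers=[-1,-1,-1,1,1,1,1,1,1,1,1,1],
  slide=[
    [-0.03,0,0.03],
    [-0.066,0,0.063],
    [-0.066,0,0.063],
    [-0.066,0,0.063],
    [-0.066,0,0.063],
    [-0.066,0,0.063],
    [-0.066,0,0.063],
    [-0.066,0,0.063],
    [-0.066,0,0.063],
    [-0.066,0,0.063],
    [-0.066,0,0.063],
    [-0.066,0,0.063],
  ],
  yaw=[0,0,0,0,0,0,0,0,0,0,0,0],
  grip_force=20,
)

```text
clock: 21.65
eef_pos: [0.5053, 0.225, 0.1849]
eef_rot: [2.431, 1.99, 0.0]
ft_force: [0.4, -0.3, -0.1]
opening: 0.439
```

Request:
servo_tool(
  fingers=[1,1,1,1,1,1,1,1,1],
  slide=[
    [0.045,0,0.015],
    [0.091,0,0.033],
    [0.12,0,0.047],
    [0.149,0,0.062],
    [0.177,0,0.079],
    [0.203,0,0.097],
    [0.23,0,0.117],
    [0.254,0,0.137],
    [0.254,0,0.137],
  ],
  yaw=[0,0,0,0,0,0,0,0,0],
)

```text
clock: 22.4
eef_pos: [0.5127, 0.2629, 0.1636]
eef_rot: [-2.43, -1.99, 0.001]
ft_force: [0.4, -1.3, -4.6]
opening: 0.436
```

Request:
servo_tool(
  fingers=[1,1,1,1,1,1,1,1,1],
  slide=[
    [0.024,0,0.022],
    [0.047,0,0.045],
    [0.068,0,0.07],
    [0.088,0,0.095],
    [0.107,0,0.12],
    [0.125,0,0.148],
    [0.141,0,0.176],
    [0.156,0,0.205],
    [0.156,0,0.205],
  ],
  yaw=[0,0,0,0,0,0,0,0,0],
)

```text
clock: 23.15
eef_pos: [0.5173, 0.2856, 0.1327]
eef_rot: [-2.431, -1.99, 0.0]
ft_force: [0.5, -2.0, -3.5]
opening: 0.437
```

Request:
servo_tool(
  fingers=[1,1,1,1,1,1,1],
  slide=[
    [0.013,0,0.03],
    [0.025,0,0.059],
    [0.034,0,0.085],
    [0.04,0,0.105],
    [0.044,0,0.121],
    [0.044,0,0.125],
    [0.044,0,0.125],
  ],
  yaw=[0,0,0,0,0,0,0],
)

```text
clock: 23.73
eef_pos: [0.5191, 0.2922, 0.1154]
eef_rot: [-2.431, -1.99, -0.002]
ft_force: [-2.0, -1.2, 10.3]
opening: 0.438
```

Request:
servo_tool(
  fingers=[1,1,1,1],
  slide=[
    [0,0,0.005],
    [0,0,0.01],
    [0,0,0.012],
    [0,0,0.012],
  ],
  yaw=[0,0,0,0],
)

```text
clock: 24.07
eef_pos: [0.5194, 0.2924, 0.1146]
eef_rot: [2.431, 1.99, 0.004]
ft_force: [-6.9, -2.3, 24.8]
opening: 0.438
```

Request:
servo_tool(
  fingers=[-1,-1,-1,-1,-1,-1,-1,-1,-1,-1,-1],
  slide=[
    [0,0,0],
    [0,0,0],
    [0,0,0],
    [0,0,0],
    [0,0,0],
    [0,0,0],
    [0,0,-0.1],
    [0,0,-0.25],
    [0,0,-0.35],
    [0,0,-0.35],
    [0,0,-0.35],
  ],
  yaw=[0,0,0,0,0,0,0,0,0,0,0],
)

```text
clock: 24.98
eef_pos: [0.519, 0.2919, 0.166]
eef_rot: [2.431, 1.99, 0.002]
ft_force: [0.1, 0.3, -0.9]
opening: 1.001
```

Request:
servo_tool(
  fingers=[1,1,1,1,1,1,1,1,1,1,1,1],
  slide=[
    [0,0,0],
    [0,0,0],
    [0,0,0],
    [0,0,0],
    [0,0,0],
    [0,0,0],
    [0,0,0],
    [0,0,0],
    [0,0,0.03],
    [0,0,0.06],
    [0,0,0.08],
    [0,0,0.08],
  ],
  yaw=[0,0,0,0,0,0,0,0,0,0,0,0],
)

```text
clock: 25.98
eef_pos: [0.5183, 0.2915, 0.1525]
eef_rot: [-2.431, -1.99, 0.002]
ft_force: [0.4, 0.7, -0.0]
opening: 0.152
```

Press slowly from above: full contact should come near TCP z 0.144.

Request:
servo_tool(
  fingers=[1,1,1,1,1,1],
  slide=[
    [0,0,0.012],
    [0,0,0.024],
    [0,0,0.036],
    [0,0,0.046],
    [0,0,0.05],
    [0,0,0.05],
  ],
  yaw=[0,0,0,0,0,0],
)

```text
clock: 26.48
eef_pos: [0.5187, 0.2917, 0.146]
eef_rot: [-2.431, -1.99, 0.0]
ft_force: [0.3, -0.2, 0.4]
opening: 0.003
```

Request:
servo_tool(
  fingers=[1,1,1,1],
  slide=[
    [0,0,0.006],
    [0,0,0.01],
    [0,0,0.01],
    [0,0,0.01],
  ],
  yaw=[0,0,0,0],
)

```text
clock: 26.82
eef_pos: [0.5188, 0.2918, 0.1448]
eef_rot: [2.431, 1.99, 0.001]
ft_force: [-1.9, 0.4, 5.0]
opening: 0.005
```

Request:
servo_tool(
  fingers=[1,1,1,1,1],
  slide=[
    [0,0,0.004],
    [0,0,0.008],
    [0,0,0.012],
    [0,0,0.012],
    [0,0,0.012],
  ],
  yaw=[0,0,0,0,0],
)

```text
clock: 27.23
eef_pos: [0.5191, 0.292, 0.1435]
eef_rot: [2.431, 1.99, 0.002]
ft_force: [-3.0, -0.1, 12.0]
opening: 0.007
```

Request:
servo_tool(
  fingers=[1,1,1,1,1,1,1,1],
  slide=[
    [0,0,-0.1],
    [0,0,-0.3],
    [0,0,-0.55],
    [0,0,-0.8],
    [0,0,-1],
    [0,0,-1],
    [0,0,-1],
    [0,0,-1],
  ],
  yaw=[0,0,0,0,0,0,0,0],
)

```text
clock: 27.9
eef_pos: [0.5184, 0.2915, 0.2921]
eef_rot: [-2.431, -1.99, 0.001]
ft_force: [-0.2, -0.5, -0.8]
opening: 0.006
```

Run:
```python
from h import *
s=optics.get_image("side")
x=np.array([np.cos(np.radians(78.6)),np.sin(np.radians(78.6)),0]); o=np.array([.5147,.2714,.055])-.0404*x;y=np.cross([0,0,1],x)
for t in (0,.1,.2,.3):
    X,Z=(-.034+.094*np.cos(t)-.024*np.sin(t)),.044+.094*np.sin(t)+.024*np.cos(t)
    print(t,proj(s,[o+X*x+[0,0,Z]]).round(1))
hsv=cv2.cvtColor(s["color"],cv2.COLOR_BGR2HSV)
for lo,hi in (((0,170,70),(5,255,255)),((100,110,30),(128,255,255))):
    N,L,st,ce=cv2.connectedComponentsWithStats(cv2.inRange(hsv,lo,hi))
    print([(st[i].tolist(),ce[i].round(1).tolist()) for i in range(1,N) if st[i,4]>12])
C=[o+a*x+b*y+[0,0,.056] for a in(-.1,-.025) for b in(-.029,.029)]
print("roof",proj(s,C).round(1).tolist(),sensors.state()["eef_pos"],sensors.state()["ft_force"])
```

```text
0 [[198.2 258.7]]
0.1 [[198.7 253.8]]
0.2 [[199.6 248.8]]
0.3 [[200.9 243.7]]
[([424, 176, 21, 11, 161], [434.7, 181.0]), ([189, 249, 19, 14, 158], [197.2, 255.3])]
[([386, 157, 34, 36, 472], [396.5, 170.8]), ([235, 224, 31, 43, 718], [251.8, 242.3])]
roof [[245.2, 222.6], [266.0, 230.6], [220.5, 238.3], [241.7, 247.4]] [0.51815462 0.29144141 0.29155665] [-0.19387507 -0.47081352 -0.33760417]
```

```bash
python3 -c "
from workcell import ctrl
print(ctrl.job_done())"
```

```text
the job is handed in; nothing more can be done
None
```

The hand rest is mounted over the stone with its handle pressed down, and the job was handed in at about 28 s. No verdict is reported, so the results below are my own checks.

**What I did**
- I chose the smaller rest, the one between the rasp and the chisel, and raised its handle by pinching the crossbar. This dragged the rest about 20 mm back along the bench, so I measured it again before gripping the bar.
- At the last look before gripping the bar, the handle stood at about 1.25 rad.
- I carried the rest over the mallet and lowered it slowly. The coupler slid over the ball without catching.
- I then pinched the crossbar down along its arc, pressed it again from above with closed fingers, and moved the arm clear.

**What the last checks showed**
- **Seating:** it came down on firm support (22 N) at tool height 0.0848 m, where 0.085 m was expected. A picture taken after release showed the foot in the saddle and the coupler on the ball. After locking, the coupler's place in the side view agreed with the seated pose.
- **Handle:** during carrying and placing it sank from about 1.25–1.3 to about 1.05 rad, still well above the 0.5 needed.
- **Lock:** the closed fingertips met the crossbar at 0.133–0.134 m, and fully down is 0.133 m.
- **Disagreement:** the crossbar's colour centre in the side view suggested about 0.07 rad instead of 0. I put this down to the lit top of the sleeve pulling the centre upward; either value is under the 0.12 limit.
- **Bystanders:** I did not measure them at the end. Nothing looked moved in the pictures.

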